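Fish a trapped offcut out of the batten guide with a hooked pick

TASK

An oak offcut is trapped inside the covered batten guide. Take the hooked pick from its wooden rest, reach its hook in through the guide's open mouth and down behind the far end of the offcut, and drag the offcut right out onto the bench just in front of the mouth, leaving it lying flat; do not touch the offcut with the gripper and leave the other things on the bench where they are. Then lay the pick back in its rest the way it lay before.

Things in the scene. Friction and masses are not known exactly. Their poses are not given: they have to be found in the camera images.
- guide: Fixed straight tunnel: plywood walls 12 mm thick, dark wooden stop at the far end, clear cover 5 mm thick with a 20 mm sight slot along it. Inside 56 mm wide, 66 mm high (the bench is its floor), 210 mm deep from mouth to stop; outside 71 mm high, 120 mm wide over 3 mm metal feet. Origin: on the bench, centre of the open mouth, which faces the robot's right; +y runs into the tunnel, z up.
- offcut: Loose piece of light oak, 45 mm wide (x), 120 mm long (y), 22 mm thick (z), 65 to 130 g. Origin: centre of its underside. At the start it lies flat inside the guide, its y axis along the guide's to within 0.04 rad (+y end is the far end), its near end 17 to 48 mm inside the mouth. A mitre saw stands about 0.3 m to the right of the mouth: drag no farther than needed.
- pick: Loose hooked pick, 0.16 kg, balanced within 15 mm of its origin: centre of the orange handle, on the tool's axis. +y runs to the hook, z up as it rests. Handle 20 mm wide (x), 76 long (y), 24 high (z); square 14 mm necks from both ends reach 66 mm from the origin; an 8 mm round shank runs on the axis to y = 225 mm, then bends straight down into the hook, ending 24 mm below the axis.
- hook_tip (a point): Centre of the hook's rounded end (4 mm radius) on the pick: 225 mm ahead of the pick's origin along +y and 20 mm below it.
- rest: Fixed wooden rest: base 70 x 140 x 8 mm, two uprights 10 mm thick, 60 wide, 62 high, centred 55 mm before and behind its origin, each with a notch open at the top, 20 mm wide at its floor (40 mm above the bench), 34 mm at the top. The pick's necks lie in the notches, handle between the uprights. Origin: on the bench under the middle; +y is where the pick's hook points.
- rest_seat (a point): Where the pick's origin is when the pick lies centrally in the rest: 47 mm above the rest's origin.
- rest_hook (a point): Where the hook tip is when the pick lies centrally in the rest: 225 mm along the rest's +y and 27 mm above the bench.
- jar_bits: Bystander: round low grey dish of screws, 63 mm across, 39 mm high. Origin: centre of its underside.
- side_cutter: Bystander: side cutter with red grips, 50 x 177 x 17 mm, lying on the bench. Origin: centre of its underside.
- yellow_case: Bystander: yellow plastic case 60 x 131 x 42 mm beyond the rest. Origin: centre of its underside.

How it is judged:
By the outcome, as a careful person would: the job done as asked, in the order asked, and still so for the second after the job is handed in, with the robot touching nothing.
It also fails if it takes over 64 s, if anything falls off the work surface, if the arm or the gripper's body presses on something with over 40 N, if the wrist force passes 120 N, or if a joint passes its speed limit or range.

ROBOT

A 6-joint arm with a two-finger parallel gripper is mounted at the origin on a cart in front of the work surface, level with it; the furniture and walls round the work are solid. World frame = base frame: x ahead of the robot, y to its left, z up, the work surface at z = 0. Lengths are in m, angles in rad, forces in N, time in s.
With the tool pointing down it reaches from about 0.35 to 0.775 m from the base axis. Payload 7.3 kg.
Tool frame: the origin (TCP) lies where the fingers leave the gripper's body, on its centre line; the fingertips stand 66 mm ahead of it and the grasp point (between the pads) lies 47 mm ahead of it (robot.tips_ahead is the distance from the TCP to the fingertips, in m); z points along the fingers, y is the line along which they close (so a half turn about z gives the same grasp; the last joint's range is limited). The gripper opens to 92 mm and grips with 3 to 60 N. Pads are 19 mm wide; open, the fingers measure 130 mm over their backs; the gripper's body (75 mm by 190 mm) begins 47 mm behind the grasp point.
Start: joints at [-1.372, 0.342, 1.524, -0, 1.275, -0.146], TCP at [0.177, -0.494, 0.292] pointing down, gripper open.
Joint ranges: [-2.53, 2.53], [-0.77, 2.02], [0.04, 2.7], [-1, 4.14], [0.28, 2.66], [-3.11, 3.11]. Speed limits (rad/s): [2.57, 2.57, 3.14, 3.14, 3.14, 3.14].

INTERFACE

Orientations are given as [roll, pitch, yaw] about the fixed x, y, z axes, in that order (R = Rz(yaw) Ry(pitch) Rx(roll)).
In Python, from cell import robot gives the robot as it stands.
- The arm moves only by the shell command python3 -m inch 'ROWS' [FORCE]. ROWS is a JSON object of lists of equal length, an entry for each row: "travel": the shift along the tool's x, y, z in mm, a list of three; "turn": the turn about the tool's z in units of 5 degrees (1.0 is 5 degrees); "claw": the closure, from -1 (fully open) to 1 (shut). A call has 1 to 12 rows; each row is the pose to reach, as a shift and turn from the pose commanded when the call began, along the tool's axes at that moment; what a row does not reach only later rows make up. A row lasts 1/10 s, in which the tool goes at most 50 mm and 8.59 degrees, less where a joint would pass 70% of its speed; a pose out of reach is approached as far as the arm can. A call with a gripper value outside its range is refused whole. The fingers move at their own pace and stop on an object; FORCE is the grip in N (left out, the last holds). Time passes only in rows, so rows that repeat a pose let the fingers close. It gives the time, the measured TCP pose, the force, the opening and the grip force at its end, in the units of the state.
- robot.observe(): the state, without advancing time (a new reading comes with each control period).
- robot.read_camera(name): name is "scene" or "top" or "wrist"; returns a dict with "pixels" (400x640x3 uint8, red, green, blue), "fx", "fy", "cx", "cy" (pixels), "cam_to_world" (4x4, takes a point from camera to world coordinates). Camera axes: x right, y down, z forward; pixel columns grow to the right and rows downward; lengths in m; the calibration is good to about 2 mm. A picture is of the moment at which its call begins. There is no depth.
- robot.hand_in(): hands the job in; it is judged then, once.
The state is a dict: "time": time; "qpos": joint angles; "qvel": joint speeds; "joint_efforts": joint torques, N m; "tool_pos": TCP position; "tool_rot": TCP orientation; "contact_force": force on the tool from outside, world axes, zero at the start; "torque": the same for the moment, N m; "opening": finger opening in m; "grip_force": force on a finger pad.
Only numpy, scipy, OpenCV 4.12 (cv2) and the standard library are available. Lean on these libraries where they do the work, as an engineer would, in place of code of your own. Each camera call takes 0.05 s, during which the arm holds its last target. There are 200 camera calls.

## Working session

There is one attempt and no reset: what is moved stays moved. The work goes in short steps, Python scripts to look and compute and a shell command to move; the robot and the scene stay as the last step left them, time stands still between calls to the robot, and variables do not carry over. Pictures are saved under pics/ and viewed, at most 10 in all, crops included, and the job is handed in when it is done.

```bash
mkdir -p pics; ls; python3 - <<'E'
from cell import robot
import cv2
for n in ("scene","top"):
    c=robot.read_camera(n); cv2.imwrite(f"pics/{n}0.png",c["pixels"][:,:,::-1])
    print(n,c["fx"],c["fy"],c["cx"],c["cy"],c["cam_to_world"].round(4).tolist() if hasattr(c["cam_to_world"],'round') else c["cam_to_world"])
print(robot.observe())
E
```

```text
pics
scene 441.84044091191925 441.84044091191925 314.714067431765 198.17833033771737 [[-0.8222, -0.4395, 0.3616, 0.2058], [-0.5691, 0.6267, -0.5324, 0.9922], [0.0074, -0.6435, -0.7654, 0.9031], [0.0, 0.0, 0.0, 1.0]]
top 510.15953354988324 510.15953354988324 326.1083889583653 199.70780479292108 [[-0.0186, -0.9801, 0.1977, 0.3657], [-0.9998, 0.0174, -0.0079, 0.403], [0.0043, -0.1978, -0.9802, 1.2856], [0.0, 0.0, 0.0, 1.0]]
{'time': 0.1, 'qpos': array([-1.37198160e+00,  3.42634490e-01,  1.52490853e+00, -1.40035027e-05,
        1.27541727e+00, -1.45972397e-01]), 'qvel': array([ 6.18992380e-05, -6.23720356e-04, -1.93602635e-03,  7.67392352e-04,
        9.17774832e-04, -8.84660538e-04]), 'joint_efforts': array([ 1.65080852e-03, -4.32002807e+01, -2.44695336e+01,  7.18797161e-02,
        5.26485499e-02, -5.64901188e-05]), 'tool_pos': array([ 0.1774246 , -0.49381891,  0.29162856]), 'tool_rot': array([-3.14023761e+00, -1.85679756e-04,  3.44791078e-01]), 'contact_force': array([ 0.03518439, -0.03881719,  0.46781026]), 'torque': array([ 0.02676422,  0.02313303, -0.03630229]), 'grip_force': 0.0, 'opening': 0.09197885810833849}
```

View pics/scene0.png

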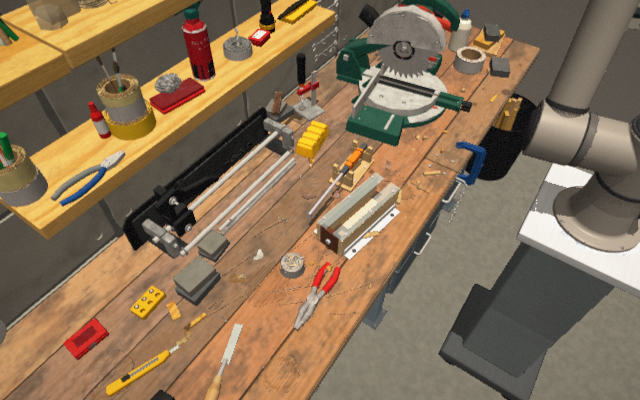

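View pics/top0.png

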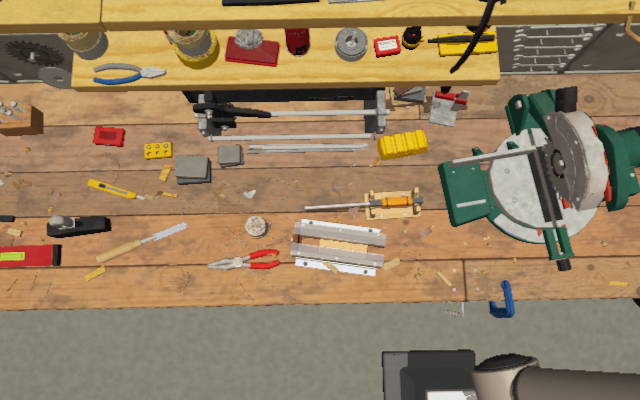

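The scene view shows the guide at about (358,215), the rest with the orange-handled pick at (352,165), the dish at (292,265) and the cutter at (318,295). In the top view the guide is at (338,247) with its mouth facing right, the rest is at (395,205), and the hook end is at (307,208).

```bash
python3 - <<'E'
import cv2
a=cv2.imread("pics/top0.png")[180:285,280:440]
cv2.imwrite("pics/topc.png",cv2.resize(a,None,fx=5,fy=5,interpolation=cv2.INTER_CUBIC))
a=cv2.imread("pics/scene0.png")[130:270,290:420]
cv2.imwrite("pics/scenec.png",cv2.resize(a,None,fx=4.2,fy=4.2,interpolation=cv2.INTER_CUBIC))
E
```

```text
(no output)
```

View pics/topc.png

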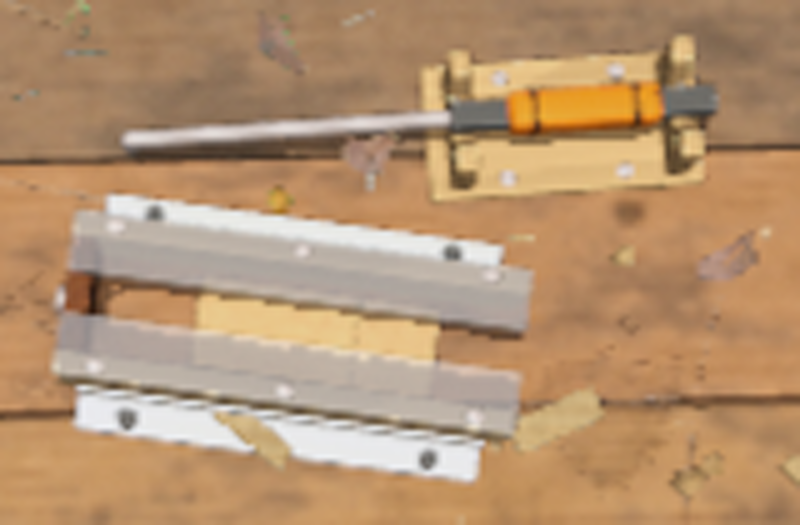

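View pics/scenec.png

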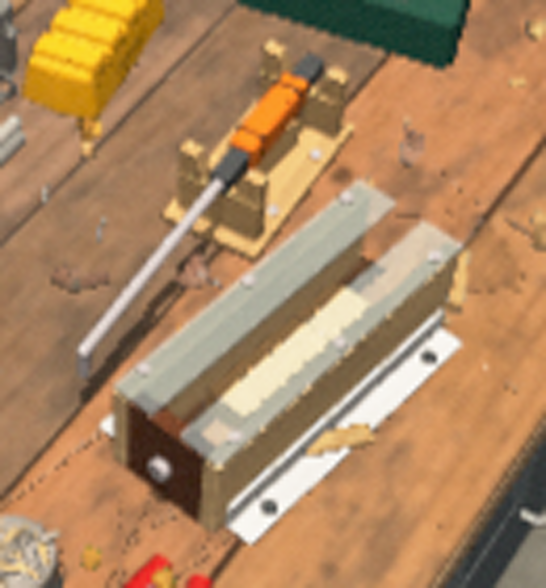

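The crops show the guide's cover corners at (75,212), (532,270), (517,438) and (55,380). The offcut ends, seen in the slot, are at x≈197 and x≈438, and the pick's axis runs from (717,100) to (123,140).

```bash
cat > h.py <<'E'
import numpy as np
from cell import robot
CAL={"top":(510.1595,326.108,199.708,np.array([[-0.0186,-0.9801,0.1977,0.3657],[-0.9998,0.0174,-0.0079,0.403],[0.0043,-0.1978,-0.9802,1.2856]])),
"scene":(441.8404,314.714,198.178,np.array([[-0.8222,-0.4395,0.3616,0.2058],[-0.5691,0.6267,-0.5324,0.9922],[0.0074,-0.6435,-0.7654,0.9031]]))}
def back(cam,u,v,z):
    f,cx,cy,M=CAL[cam]; d=M[:,:3]@[(u-cx)/f,(v-cy)/f,1]; return M[:,3]+d*(z-M[2,3])/d[2]
def proj(cam,p):
    f,cx,cy,M=CAL[cam]; c=M[:,:3].T@(np.asarray(p)-M[:,3]); return np.array([f*c[0]/c[2]+cx,f*c[1]/c[2]+cy])
def tc(x,y,z): return back("top",280+(x+.5)/5-.5,180+(y+.5)/5-.5,z)
def sc(x,y,z): return back("scene",290+(x+.5)/4.2-.5,130+(y+.5)/4.2-.5,z)
E
python3 - <<'E'
from h import *
def show(n,p): print(n,(p*1000).round(1))
for n,a in dict(TLfar=(75,212),TRmouth=(532,270),BRmouth=(517,438),BLfar=(55,380),slotTm=(527,333),slotBm=(521,373)).items(): show(n,tc(*a,.071))
for n,a in dict(farT=(197,293),farB=(197,357),nearT=(438,320),nearB=(438,362)).items(): show("off "+n,tc(*a,.022))
for n,a in dict(neckend=(717,100),hc=(585,108),hl=(508,111),hr=(663,104),tip=(123,140)).items(): show("pick "+n,tc(*a,.047))
for n,a in dict(a=(420,68),b=(435,200),d=(705,178)).items(): show("rest "+n,tc(*a,.008))
for n,a in dict(farL=(117,388),farR=(213,462),mouthR=(463,243),mouthL=(362,183)).items(): show("S "+n,sc(*a,.071))
for n,a in dict(tip=(84,350),neck=(315,62),).items(): show("S pick "+n,sc(*a,.047))
show("S hooktip",sc(84,375,.023))
E
```

```text
TLfar [557.3 470.1  71. ]
TRmouth [525.2 251.2  71. ]
BRmouth [445.3 261.6  71. ]
BLfar [476.7 480.1  71. ]
slotTm [495.  254.8  71. ]
slotBm [476.  258.5  71. ]
off farT [523.2 412.3  22. ]
off farB [491.3 412.8  22. ]
off nearT [507.5 292.8  22. ]
off nearB [486.7 293.5  22. ]
pick neckend [611.5 152.8  47. ]
pick hc [608.7 218.5  47. ]
pick hl [607.8 256.7  47. ]
pick hr [610.  179.7  47. ]
pick tip [596.6 447.5  47. ]
rest a [638.7 296.3   8. ]
rest b [570.1 291.    8. ]
rest d [579.  153.3   8. ]
S farL [551.9 469.9  71. ]
S farR [480.7 481.4  71. ]
S mouthR [443.5 261.4  71. ]
S mouthL [517.6 253.2  71. ]
S pick tip [593.5 443.   47. ]
S pick neck [607.8 152.6  47. ]
S hooktip [593.5 443.1  23. ]
```

```bash
cat >> h.py <<'E'
from scipy.spatial.transform import Rotation as Ro
def plan(p,yaw):
    "shift in tool mm and turn units to bring TCP to world p (mm), yaw (rad)"
    s=robot.observe(); R=Ro.from_euler('xyz',s['tool_rot']).as_matrix()
    d=R.T@(np.array(p)-s['tool_pos']*1000); dy=(yaw-s['tool_rot'][2]+np.pi)%(2*np.pi)-np.pi
    print("now",(s['tool_pos']*1000).round(1),s['tool_rot'].round(4),"travel",d.round(1),"turn",round(-np.degrees(dy)/5,2),"t",round(s['time'],2),"grip",s['grip_force'],s['opening'],"F",s['contact_force'].round(1))
E
python3 - <<'E'
from h import *
plan((420,150,292),1.621)
for u,v in ((441,165),(441,225),(488,218),(575,270),(560,225)):
  print([ (back("top",u,v,z)*1000).round() for z in (.03,.1)])
E
```

```text
now [ 177.4 -493.8  291.6] [-3.1402e+00 -2.0000e-04  3.4480e-01] travel [ 4.459e+02 -5.239e+02  4.000e-01] turn -14.62 t 0.1 grip 0.0 0.09197885810833849 F [ 0.  -0.   0.5]
[array([704.,  98.,  30.]), array([685., 115., 100.])]
[array([550., 108.,  30.]), array([539., 125., 100.])]
[array([565., -10.,  30.]), array([554.,  13., 100.])]
[array([ 433., -213.,   30.]), array([ 429., -179.,  100.])]
[array([ 544., -188.,   30.]), array([ 534., -155.,  100.])]
```

```bash
python3 -m inch '{"travel":[[223,-262,0],[223,-262,0],[223,-262,0],[223,-262,0],[223,-262,0],[223,-262,0],[223,-262,0],[223,-262,0],[446,-524,0],[446,-524,0],[446,-524,0],[446,-524,0]],"turn":[-1.6,-3.2,-4.8,-6.4,-8,-9.6,-11.2,-12.8,-14.6,-14.6,-14.6,-14.6],"claw":[-1,-1,-1,-1,-1,-1,-1,-1,-1,-1,-1,-1]}' 40; python3 -c "
from h import *
plan((608,218.5,200),1.621)"
```

```text
time: 1.3
tool_pos: [0.3694, 0.0169, 0.2922]
tool_rot: [3.141, 0.0, 1.618]
contact_force: [0.7, -1.1, 0.1]
opening: 0.0918
grip_force: 0.0
now [369.4  16.9 292.2] [3.1412e+00 3.0000e-04 1.6182e+00] travel [190.1 247.8  92.3] turn -0.03 t 1.3 grip 0.0 0.09184686605526433 F [ 0.7 -1.1  0.1]
```

```bash
python3 -m inch '{"travel":[[50,0,0],[100,0,0],[150,0,0],[190,40,0],[190,90,20],[190,140,40],[190,190,60],[190,225,80],[190,248,92],[190,248,92],[190,248,92],[190,248,92]],"turn":[0,0,0,0,0,0,0,0,0,0,0,0],"claw":[-1,-1,-1,-1,-1,-1,-1,-1,-1,-1,-1,-1]}'; python3 - <<'E'
from h import *; import cv2
plan((608,218.5,99),1.621)
c=robot.read_camera("wrist"); cv2.imwrite("pics/w1.png",c["pixels"][:,:,::-1])
print(c["fx"],c["cx"],c["cy"],c["cam_to_world"].tolist())
E
```

```text
time: 2.5
tool_pos: [0.6072, 0.2169, 0.2008]
tool_rot: [3.142, -0.0, 1.619]
contact_force: [-0.0, 0.4, -0.1]
opening: 0.0921
grip_force: 0.0
now [607.2 216.9 200.8] [ 3.1415 -0.      1.6192] travel [  1.6   0.9 101.8] turn -0.02 t 2.5 grip 0.0 0.09205713144376464 F [-0.   0.4 -0.1]
305.0565842622763 322.0122867879806 198.5889869888976 [[0.9988969971039822, 0.04495121563532314, 0.013571197056751607, 0.6020049242223675], [0.04695406149743874, -0.9582402105233584, -0.282083347691855, 0.29326530193825406], [0.00032447733548524564, 0.28240943176362915, -0.9592939109393962, 0.2935548627334798], [0.0, 0.0, 0.0, 1.0]]
```

View pics/w1.png

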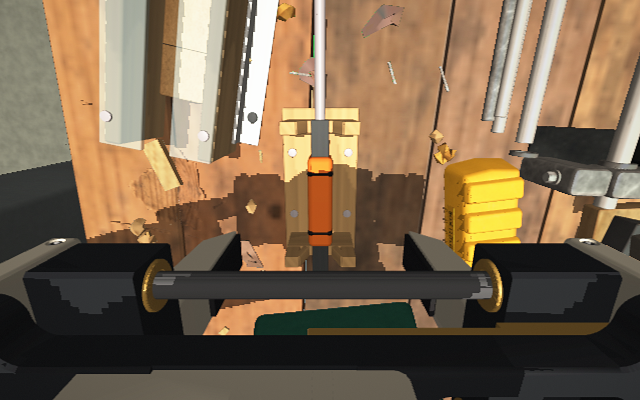

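The wrist view shows the handle in columns 307–333 from row 157 to 246. The axis is at column 320 and the shank at (319,20), so the pick is centred between the fingers.

```bash
python3 - <<'E'
from h import *
M=np.array([[0.9989,0.04495,0.01357,0.6020],[0.04695,-0.95824,-0.28208,0.29327],[0.00032,0.28241,-0.95929,0.29355]])
CAL["wrist"]=(305.0566,322.012,198.589,M)
for n,u,v,z in (("shank",319.5,20,.047),("neck",320,135,.047),("hfront",320,157,.057),("hback",320,246,.057),("hmid",320,200,.047),("baseL",285,180,.008),("baseR",358,180,.008)):
  print(n,(back("wrist",u,v,z)*1000).round(1))
E
```

```text
shank [597.4 354.3  47. ]
neck [601.4 273.3  47. ]
hfront [602.2 257.3  57. ]
hback [605.6 181.8  57. ]
hmid [603.9 219.5  47. ]
baseL [569.7 226.2   8. ]
baseR [639.6 229.5   8. ]
```

```bash
python3 -m inch '{"travel":[[2,-1,25],[2,-1,50],[2,-1,75],[2,-1,95],[2,-1,104],[2,-1,104],[2,-1,104],[2,-1,104]],"turn":[0,0,0,0,0,0,0,0],"claw":[-1,-1,-1,-1,-1,-1,-1,-1]}'; python3 -m inch '{"travel":[[0,0,0],[0,0,0],[0,0,0],[0,0,0],[0,0,0],[0,0,0],[0,0,0],[0,0,0],[0,0,0],[0,0,0]],"turn":[0,0,0,0,0,0,0,0,0,0],"claw":[0,1,1,1,1,1,1,1,1,1]}' 40
```

```text
time: 3.35
tool_pos: [0.6074, 0.2189, 0.0979]
tool_rot: [3.139, -0.0, 1.619]
contact_force: [0.8, -0.2, -0.0]
opening: 0.0917
grip_force: 0.0
time: 4.35
tool_pos: [0.6067, 0.2186, 0.0961]
tool_rot: [-3.141, 0.0, 1.619]
contact_force: [-1.1, 0.5, 0.6]
opening: 0.0196
grip_force: 40.0
```

```bash
python3 -c "
from h import *
plan((606,219,97),1.621)"
```

```text
now [606.7 218.6  96.1] [-3.1412e+00  1.0000e-04  1.6189e+00] travel [ 0.4 -0.6 -0.9] turn -0.02 t 4.35 grip 39.999327063560486 0.01959167865663282 F [-1.1  0.5  0.6]
```

```bash
python3 -m inch '{"travel":[[0,0,-8],[0,0,-20],[0,0,-35],[0,0,-55],[0,0,-75],[0,0,-90],[0,0,-90],[0,0,-90],[0,0,-90]],"turn":[0,0,0,0,0,0,0,0,0],"claw":[1,1,1,1,1,1,1,1,1]}'; python3 - <<'E'
from h import *; import cv2
c=robot.read_camera("scene"); a=c["pixels"][100:250,270:450,::-1]; cv2.imwrite("pics/s2.png",cv2.resize(a,None,fx=4,fy=4,interpolation=cv2.INTER_CUBIC))
c=robot.read_camera("top"); cv2.imwrite("pics/t2.png",c["pixels"][:,:,::-1])
m=np.array([485.3,256.4]);u=np.array([.1425,.9898])
print(m+u*-240)
plan((*(m+u*-240),186),1.571-.143)
E
```

```text
time: 5.25
tool_pos: [0.6064, 0.2185, 0.1855]
tool_rot: [-3.14, 0.0, 1.619]
contact_force: [0.1, 0.2, -1.4]
opening: 0.0197
grip_force: 40.0
[451.1    18.848]
now [606.4 218.6 185.2] [-3.1398e+00  4.0000e-04  1.6189e+00] travel [-192.  -164.7   -0.4] turn 2.19 t 5.35 grip 39.99891221523285 0.01985068787188611 F [-0.3 -0.7 -2. ]
```

View pics/s2.png

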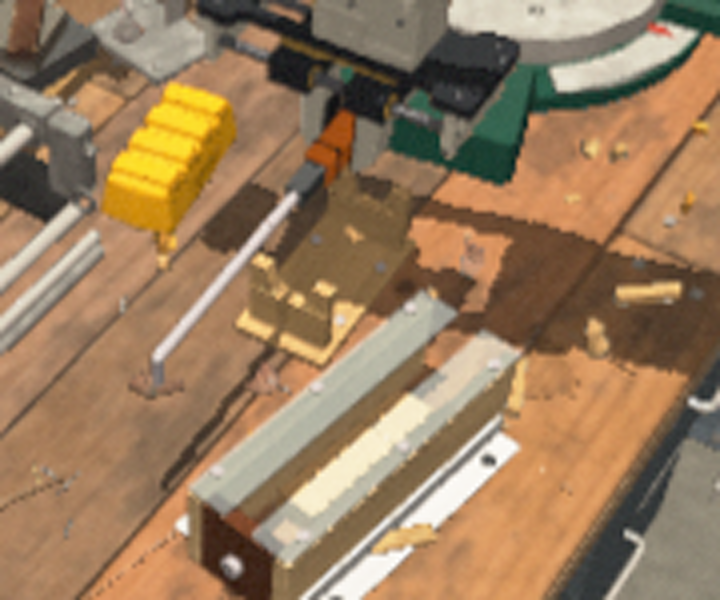

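The pick is lifted level and held firmly, with the hook tip at crop (157,383). The rest is empty and the offcut is untouched.

```bash
python3 -m inch '{"travel":[[0,-20,0],[0,-45,0],[0,-75,0],[-10,-105,0],[-30,-135,0],[-60,-155,0],[-95,-165,0],[-130,-165,0],[-160,-165,0],[-182,-165,0],[-192,-165,0],[-192,-165,0]],"turn":[0.2,0.4,0.6,0.8,1.0,1.2,1.4,1.6,1.8,2.0,2.2,2.2],"claw":[1,1,1,1,1,1,1,1,1,1,1,1]}'; python3 - <<'E'
from h import *; import cv2
print("pred s2 bend",proj("scene",[.6064-.225*.048,.2186+.2247,.1357]),"seen 308.9 189.1; tip bottom",proj("scene",[.6064-.225*.048,.2186+.2247,.1117]),"seen 308.9 195.4")
m=np.array([485.3,256.4]);u=np.array([.1425,.9898])
plan((*(m+u*-240),104),1.571-.143)
E
```

```text
time: 6.55
tool_pos: [0.4513, 0.0182, 0.186]
tool_rot: [-3.141, 0.0, 1.424]
contact_force: [0.3, 0.6, -2.6]
opening: 0.0198
grip_force: 40.0
pred s2 bend [308.74229204 188.87372318] seen 308.9 189.1; tip bottom [308.77234914 195.60636356] seen 308.9 195.4
now [451.3  18.2 186. ] [-3.1412  0.      1.4244] travel [ 0.7 -0.2 82. ] turn -0.04 t 6.55 grip 39.99879240989685 0.01984233224937766 F [ 0.3  0.6 -2.6]
```

```bash
python3 -m inch '{"travel":[[0,0,20],[0,0,45],[0,0,65],[0,0,78],[0,0,82],[0,0,82],[0,0,82]],"turn":[0,0,0,0,0,0,0],"claw":[1,1,1,1,1,1,1]}'; python3 - <<'E'
from h import *; import cv2
c=robot.read_camera("top"); a=c["pixels"][215:285,285:425,::-1]; cv2.imwrite("pics/t3.png",cv2.resize(a,None,fx=5.5,fy=5.5,interpolation=cv2.INTER_CUBIC))
plan((451.1,18.8,104),1.571-.143)
E
```

```text
time: 7.25
tool_pos: [0.4516, 0.0194, 0.1047]
tool_rot: [3.141, -0.0, 1.428]
contact_force: [0.8, 0.0, -1.0]
opening: 0.0197
grip_force: 40.0
now [451.7  19.2 104.9] [ 3.1401 -0.      1.4274] travel [-0.5 -0.5  0.9] turn -0.01 t 7.3 grip 39.998881816864014 0.01949861458037341 F [-0.1  0.5 -1.5]
```

View pics/t3.png

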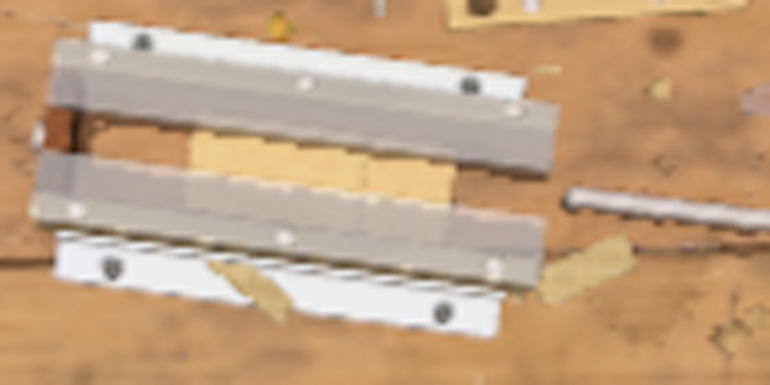

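The shank tip is at crop (567,197), just right of the mouth and roughly in line with the slot, whose mouth corners are (550,175) and (543,218).

```bash
python3 - <<'E'
from h import *
def t3(x,y,z): return (back("top",285+(x+.5)/5.5-.5,215+(y+.5)/5.5-.5,z)*1000)
cor={k:t3(*v,.071) for k,v in dict(TL=(55,38),TR=(556,104),BR=(541,290),BL=(32,222),sTm=(550,175),sBm=(543,218),sTf=(78,108),sBf=(38,152)).items()}
for k,v in cor.items(): print(k,v.round(1))
m=((cor['TR']+cor['BR'])/2)[:2]; f=((cor['TL']+cor['BL'])/2)[:2]; u=(f-m)/np.linalg.norm(f-m); x=np.array([u[1],-u[0]])
print("m",m,"u",u,np.linalg.norm(f-m))
for n,a in dict(tip=(564,197,.055),sh=(765,217,.055),offfar=(189,170,.022),offnear=(455,185,.022)).items():
  p=t3(*a)[:2]; print(n,p.round(1),"s",((p-m)@u).round(1),"lat",((p-m)@x).round(1))
E
```

```text
TL [558.5 470.1  71. ]
TR [525.5 251.9  71. ]
BR [445.1 261.7  71. ]
BL [478.3 480.5  71. ]
sTm [494.5 255.8  71. ]
sBm [476.  259.6  71. ]
sTf [527.5 460.3  71. ]
sBf [508.6 477.8  71. ]
m [485.28015951 256.81980398] u [0.14984921 0.98870886] 220.97160850035579
tip [486.5 248.1] s -8.4 lat 2.5
sh [476.1 160.3] s -96.8 lat 5.4
offfar [505.  412.7] s 157.1 lat -3.9
offnear [496.  292.9] s 37.3 lat 5.2
```

```bash
python3 -m inch '{"travel":[[5,-1,0],[18,-1,0],[35,-1,0],[55,-1,0],[75,-1,0],[95,-1,0],[115,-1,0],[135,-1,0],[155,-1,0],[172,-1,0],[183,-1,0],[186,-1,0]],"turn":[0,0,0,0,0,0,0,0,0,0,0,0],"claw":[1,1,1,1,1,1,1,1,1,1,1,1]}'; python3 - <<'E'
from h import *; import cv2
c=robot.read_camera("top"); a=c["pixels"][215:285,285:425,::-1]; cv2.imwrite("pics/t4.png",cv2.resize(a,None,fx=5.5,fy=5.5,interpolation=cv2.INTER_CUBIC))
plan((451.1,18.8,80),1.571-.143)
E
```

```text
time: 8.5
tool_pos: [0.4768, 0.2046, 0.1043]
tool_rot: [3.141, -0.0, 1.429]
contact_force: [0.7, 0.1, -1.3]
opening: 0.0196
grip_force: 40.0
now [476.8 204.2 104.3] [ 3.1413e+00 -1.0000e-04  1.4282e+00] travel [-187.2    0.9   24.2] turn 0.0 t 8.55 grip 39.99891400337219 0.020079414467268974 F [-0.9  0.5 -1.4]
```

View pics/t4.png

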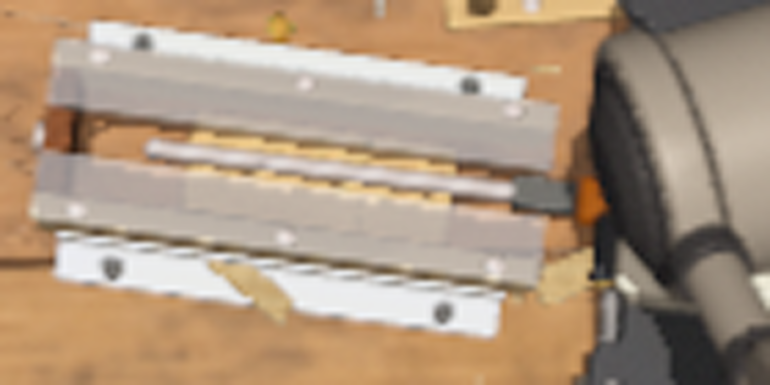

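The hook end is at crop (147,148), about 18 mm beyond the offcut's far end at x=189. It is clear to go down.

```bash
python3 -m inch '{"travel":[[0,0,4],[0,0,9],[0,0,14],[0,0,19],[0,0,23],[0,0,24],[0,0,24],[0,0,24]],"turn":[0,0,0,0,0,0,0,0],"claw":[1,1,1,1,1,1,1,1]}'; python3 -c "
from h import *
plan((451.1,18.8,80),1.571-.143)"
```

```text
time: 9.35
tool_pos: [0.477, 0.2031, 0.0803]
tool_rot: [3.141, -0.0, 1.427]
contact_force: [1.0, 0.5, -2.8]
opening: 0.0198
grip_force: 40.0
now [477.  203.1  80.3] [ 3.1413 -0.      1.4269] travel [-186.2    0.8    0.3] turn -0.01 t 9.35 grip 39.99876379966736 0.019785648540276448 F [ 1.   0.5 -2.8]
```

```bash
python3 -m inch '{"travel":[[-4,0,0],[-8,0,0],[-12,0,0],[-18,0,0],[-26,0,0],[-34,0,0],[-43,0,0],[-52,0,0],[-61,0,0],[-70,0,0],[-78,0,0],[-84,0,0]],"turn":[0,0,0,0,0,0,0,0,0,0,0,0],"claw":[1,1,1,1,1,1,1,1,1,1,1,1]}'; python3 -m inch '{"travel":[[-8,0,0],[-16,0,0],[-25,0,0],[-34,0,0],[-44,0,0],[-54,0,0],[-64,0,0],[-74,0,0],[-83,0,0],[-91,0,0],[-97,0,0],[-100,0,0]],"turn":[0,0,0,0,0,0,0,0,0,0,0,0],"claw":[1,1,1,1,1,1,1,1,1,1,1,1]}'; python3 - <<'E'
from h import *; import cv2
c=robot.read_camera("top"); a=c["pixels"][195:295,285:425,::-1]; cv2.imwrite("pics/t5.png",cv2.resize(a,None,fx=5.5,fy=5.5,interpolation=cv2.INTER_CUBIC))
plan((451.1,18.8,80),1.571-.143)
E
```

```text
time: 10.55
tool_pos: [0.4647, 0.1192, 0.0802]
tool_rot: [-3.142, 0.0, 1.427]
contact_force: [-0.0, 1.5, -1.8]
opening: 0.0199
grip_force: 40.0
time: 11.75
tool_pos: [0.4505, 0.0205, 0.0802]
tool_rot: [3.142, 0.0, 1.426]
contact_force: [0.8, 0.7, -1.5]
opening: 0.0199
grip_force: 40.0
now [450.4  20.4  80.2] [-3.1416e+00  2.0000e-04  1.4264e+00] travel [-1.5  0.9  0.2] turn -0.02 t 11.8 grip 39.998822808265686 0.019937125553287516 F [-0.1 -0.6 -0.9]
```

View pics/t5.png

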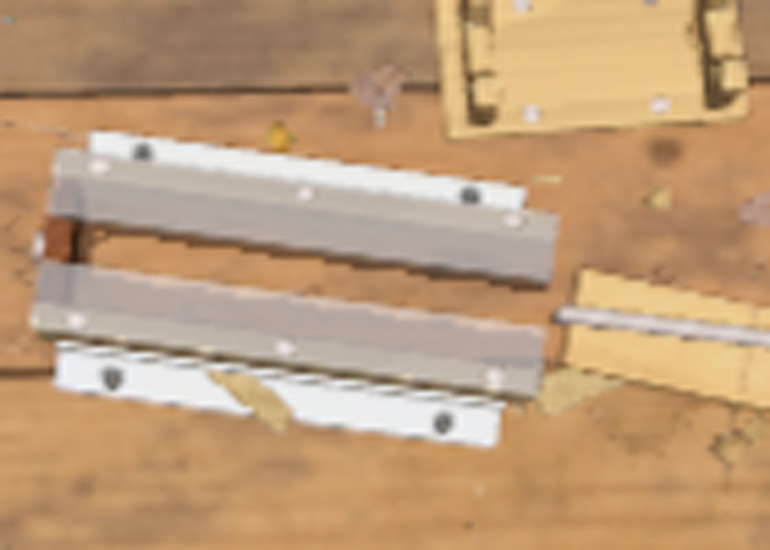

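The offcut is out of the guide, with its far-end corners at crop (583,270) and (565,365). The hook is at (560,313), between the offcut and the mouth.

```bash
python3 - <<'E'
from h import *
m=np.array([485.3,256.7]);u=np.array([.147,.989]);x=np.array([u[1],-u[0]])
for n,a in dict(c1=(583,270,.022),c2=(565,365,.022),hookend=(556,313,.031)).items():
  p=back("top",285+(a[0]+.5)/5.5-.5,195+(a[1]+.5)/5.5-.5,a[2])[:2]*1000; print(n,p.round(1),"s",((p-m)@u).round(1),"lat",((p-m)@x).round(1))
E
```

```text
c1 [506.3 234.7] s -18.7 lat 24.0
c2 [463.7 244.6] s -15.1 lat -19.6
hookend [486.2 248.8] s -7.7 lat 2.1
```

```bash
python3 -m inch '{"travel":[[1.5,0,0],[3,0,0],[3,0,-6],[3,0,-20],[3,0,-40],[3,0,-60],[3,0,-80],[3,0,-98],[3,0,-106],[3,0,-106],[3,0,-106]],"turn":[0,0,0,0,0,0,0,0,0,0,0],"claw":[1,1,1,1,1,1,1,1,1,1,1]}'; python3 -c "
from h import *
plan((606.3,218.8,186),1.619)"
```

```text
time: 12.9
tool_pos: [0.4506, 0.0242, 0.1857]
tool_rot: [-3.141, 0.0, 1.427]
contact_force: [0.1, -0.8, -1.1]
opening: 0.0199
grip_force: 40.0
now [450.6  24.2 185.7] [-3.1408e+00  1.0000e-04  1.4272e+00] travel [214.9 126.2  -0.4] turn -2.2 t 12.9 grip 39.998751282691956 0.0198945743858419 F [ 0.1 -0.8 -1.1]
```

```bash
python3 -m inch '{"travel":[[12,0,0],[35,0,0],[65,0,0],[95,0,0],[125,5,0],[155,20,0],[182,42,0],[202,68,0],[213,94,0],[215,115,0],[215,126,0],[215,126,0]],"turn":[0,-0.2,-0.4,-0.6,-0.8,-1.0,-1.3,-1.6,-1.9,-2.2,-2.2,-2.2],"claw":[1,1,1,1,1,1,1,1,1,1,1,1]}'; python3 -m inch '{"travel":[[0,0,0],[0,0,0],[0,0,0]],"turn":[0,0,0],"claw":[1,1,1]}';  python3 - <<'E'
from h import *; import cv2
plan((606.3,218.8,97),1.619)
c=robot.read_camera("scene"); a=c["pixels"][100:250,270:450,::-1]; cv2.imwrite("pics/s6.png",cv2.resize(a,None,fx=4,fy=4,interpolation=cv2.INTER_CUBIC))
b=cv2.imread("pics/s2.png"); print(np.abs(b.astype(int)-cv2.imread("pics/s6.png"))[200:400,130:320].mean())
plan((606.3,218.8,97),1.619)
E
```

```text
time: 14.1
tool_pos: [0.607, 0.2193, 0.1843]
tool_rot: [-3.14, 0.0, 1.619]
contact_force: [-0.6, -0.6, -1.9]
opening: 0.0199
grip_force: 40.0
time: 14.4
tool_pos: [0.6058, 0.219, 0.1862]
tool_rot: [-3.141, 0.0, 1.619]
contact_force: [0.1, -0.3, -1.3]
opening: 0.0198
grip_force: 40.0
now [605.8 219.  186.2] [-3.1411e+00  1.0000e-04  1.6192e+00] travel [-0.2  0.5 89.2] turn 0.0 t 14.4 grip 39.99880313873291 0.019753497827735122 F [ 0.1 -0.3 -1.3]
2.289605263157895
now [606.  219.  186.3] [-3.1414e+00  1.0000e-04  1.6191e+00] travel [-0.2  0.4 89.3] turn 0.0 t 14.45 grip 39.99880850315094 0.019728906030034712 F [ 0.2  0.2 -2.5]
```

```bash
python3 -m inch '{"travel":[[0,0,15],[0,0,35],[0,0,55],[0,0,70],[0,0,78],[0,0,83],[0,0,87],[0,0,89.2],[0,0,89.2],[0,0,89.2],[0,0,89.2]],"turn":[0,0,0,0,0,0,0,0,0,0,0],"claw":[1,1,1,1,1,1,1,1,1,1,1]}'
```

```text
time: 15.55
tool_pos: [0.6067, 0.2188, 0.0975]
tool_rot: [3.141, -0.0, 1.619]
contact_force: [0.2, 0.0, -1.8]
opening: 0.0198
grip_force: 40.0
```

```bash
python3 -m inch '{"travel":[[0,0,0.5],[0,0,0.8],[0,0,0.8],[0,0,0.8]],"turn":[0,0,0,0],"claw":[1,1,1,1]}'; python3 -m inch '{"travel":[[0,0,0],[0,0,0],[0,0,0],[0,0,0],[0,0,0],[0,0,0],[0,0,0],[0,0,0],[0,0,0],[0,0,0]],"turn":[0,0,0,0,0,0,0,0,0,0],"claw":[0.5,0.4,0.2,0,-0.3,-0.6,-1,-1,-1,-1]}';python3 -m inch '{"travel":[[0,0,-15],[0,0,-40],[0,0,-70],[0,0,-100],[0,0,-130],[0,0,-150],[0,0,-150],[0,-40,-150],[0,-80,-150],[0,-120,-150],[0,-160,-150],[0,-160,-150]],"turn":[0,0,0,0,0,0,0,0,0,0,0,0],"claw":[-1,-1,-1,-1,-1,-1,-1,-1,-1,-1,-1,-1]}'
python3 - <<'E'
from h import *; import cv2
c=robot.read_camera("top"); a=c["pixels"]
b=cv2.imread("pics/top0.png")
v=np.vstack([cv2.resize(i[180:285,200:460],None,fx=3,fy=2.8,interpolation=cv2.INTER_CUBIC) for i in (b,a[:,:,::-1])])
cv2.imwrite("pics/t7.png",v)
c=robot.read_camera("scene"); cv2.imwrite("pics/s7.png",c["pixels"][:,:,::-1])
E
```

```text
time: 15.95
tool_pos: [0.6065, 0.2187, 0.0962]
tool_rot: [3.142, 0.0, 1.619]
contact_force: [-0.5, 0.7, -1.7]
opening: 0.0196
grip_force: 40.0
time: 16.95
tool_pos: [0.6065, 0.2187, 0.0962]
tool_rot: [-3.142, 0.0, 1.619]
contact_force: [-0.4, -0.5, -1.0]
opening: 0.0869
grip_force: 0.0
time: 18.15
tool_pos: [0.4414, 0.2107, 0.2454]
tool_rot: [-3.136, 0.001, 1.62]
contact_force: [0.5, -0.8, 0.4]
opening: 0.0917
grip_force: 0.0
```

View pics/t7.png

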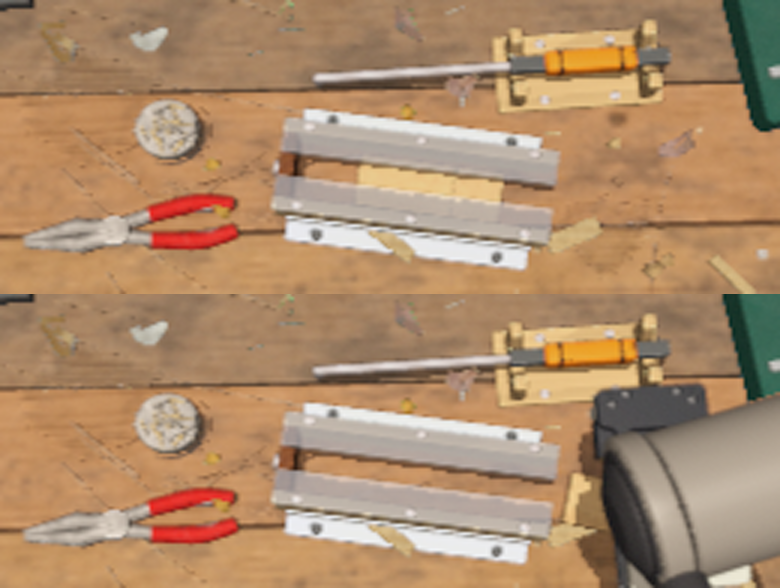

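The pick lies in its rest just as before: the hook is at (315,80) before and (315,373) after, which is the same place once the 294-row panel offset is taken off. The dish and cutter have not moved, and the offcut sits in front of the mouth at about (580,500).

```bash
python3 -c "
from cell import robot
print(robot.hand_in())"
```

```text
the job is handed in; nothing more can be done
None
```

I dragged the offcut out with the hook; it lies flat about 15 mm in front of the mouth, the pick is back in its rest as it lay before, and I handed the job in at about 18 s with no verdict returned.

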